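Empty the charcoal box into the spare tray

TASK

Empty the four thick charcoal sticks from the lidded wooden box into the empty wooden tray: swing the lid right back until it clicks past its catch, so that it cannot fall shut, before you pick up the box and tip it, lip low over the tray since charcoal breaks. Then stand the empty box upright on its cork mat again with the lid still clicked back, and leave the brushes and everything else on the table where they are.

Things in the scene. Friction and masses are not known exactly. Their poses are not given: they have to be found in the camera images.
- box: Loose wooden charcoal box, 126 long (x) x 68 wide (y) x 52 high to the rim, 4 walls, 6 metal floor, 0.4 to 0.6 kg. Origin: centre of underside. +z out of its mouth, hinge at the +x end (upright rear wall, x = 62), pouring lip at the -x end. Flat upright long sides, 68 apart, clear to grip from x = -30 to 55. It rocks backwards if the open lid is forced at its tab by over 2 N.
- box_lip (a point): Middle of the pouring lip: x = -64, z = 52 in the box's frame. The front board leans out 33 degrees, from x = -33 at its foot up to this lip. Contents roll out over it once the box is tipped lip-down by 75 to 90 degrees. Axes as the box's.
- lid_hinge (a point): Middle of the lid's hinge line: x = 65, z = 55 in the box's frame; the line runs along the box's y. A brass heel stands 29 up from the lid here, and the catch's steel housing sticks 26 out behind the rear wall, up to z = 36. Axes as the box's.
- lid_tab (a point): Middle of the lid's thumb tab, 146 from the hinge line: a flat tongue 24 wide (box y) and 6 thick, sticking 30 out beyond the lid's lip end, overhanging the lip when shut, free air under and beside it. Axes turn with the lid.
- lid (a joint): Angle of the wooden lid (130 x 68 x 5, 40 g), rad: 0 shut, 2.82 stop. It swings freely (falls shut below 1.57, leans back above) until at about 2.2 it rests on a spring catch. Pushed on with about 1 N at the tab it rides over the catch at 2.45 and clicks back to between 2.67 and 2.82, held there however the box is turned. Short of the click it falls shut when the box is tipped.
- mat: Cork mat on which the box stands, fixed: 190 x 130 x 3; origin at the centre of its underside, x along its long side.
- empty_tray: Shallow pale wooden tray with nothing in it, fixed: 170 (x) x 210 (y) x 40 high, walls and floor 6 thick; origin at the centre of its underside, on the table. Its twin, the brush tray, stands beside it; which of the two is nearer the robot varies.
- brush_tray: Tray of the same size and shape holding three paintbrushes, fixed; same origin and axes.
- stick0_mid (a point): Middle of one of the four thick charcoal sticks: black round rod, 20 across, 54 long (its y axis), about 20 g; at the start lying across the box, under the lid.
- stick1_mid (a point): Middle of one of the four thick charcoal sticks: black round rod, 20 across, 54 long (its y axis), about 20 g; at the start lying across the box, under the lid.
- stick2_mid (a point): Middle of one of the four thick charcoal sticks: black round rod, 20 across, 54 long (its y axis), about 20 g; at the start lying across the box, under the lid.
- stick3_mid (a point): Middle of one of the four thick charcoal sticks: black round rod, 20 across, 54 long (its y axis), about 20 g; at the start lying across the box, under the lid.
- brush0: Bystander: medium flat paintbrush, about 160 long, lying in the brush tray; origin at the centre of its underside. Leave it alone.
- brush1: Bystander: wide flat paintbrush, about 160 long, lying in the brush tray; origin at the centre of its underside. Leave it alone.
- brush2: Bystander: narrow paintbrush, about 160 long, lying in the brush tray; origin at the centre of its underside. Leave it alone.
- tin: Bystander: low round metal tin, 63 across, 30 high; origin at the centre of its underside. Leave it alone.
- tumbler: Bystander: glass tumbler, 72 across, 90 high; origin at the centre of its underside. Leave it alone.
- bottle: Bystander: small standing paint bottle, 38 across, 88 high; origin at the centre of its underside. Leave it alone.
- tube: Bystander: fat paint tube lying flat, about 165 x 60 x 30 high; origin at the centre of its underside. Leave it alone.
- card_box: Bystander: open blue cardboard box of papers, 100 x 130 x 55 with its flap standing up behind; origin at the centre of its underside. Leave it alone.
There are look-alikes about, which are no part of the job. What is shaped like the box but pink is not meant.

How it is judged:
By the outcome, as a careful person would: the job done as asked, in the order asked, and still so for the second after the job is handed in, with the robot touching nothing.
It also fails if it takes over 72 s, if anything falls off the work surface, if the arm or the gripper's body presses on something with over 40 N, if the wrist force passes 120 N, or if a joint passes its speed limit or range.

ROBOT

A 7-joint arm with a two-finger parallel gripper is mounted at the origin on the work surface. World frame = base frame: x ahead of the robot, y to its left, z up, the work surface at z = 0. Lengths are in m, angles in rad, forces in N, time in s.
With the tool pointing down it reaches from about 0.4 to 0.9 m from the base axis. Payload 5.5 kg.
Tool frame: the origin (TCP) lies midway between the tips of the shut fingers; the grasp point (between the pads) lies 19 mm behind it (manip.grip_depth is the distance from the TCP to the grasp point, in m); z points along the fingers, x is the direction in which the jaws open and shut, and the axes are right-handed (so a half turn about z gives the same grasp; the last joint's range is limited). The gripper opens to 92 mm and grips with 3 to 60 N. Pads are 19 mm wide; open, the fingers measure 130 mm over their backs; the gripper's body (75 mm by 190 mm) begins 47 mm behind the grasp point.
Start: joints at [-0.944, 0.501, -0.427, 1.55, 0.221, 1.138, -0.21], TCP at [0.231, 0.607, 0.227] pointing down, gripper open.
Joint ranges: [-2.88, 2.88], [-0.31, 2.03], [-1.54, 1.56], [0.2, 2.42], [-1.41, 4.55], [0.19, 2.02], [-2.57, 2.57]. Speed limits (rad/s): [2.57, 2.57, 3.14, 3.14, 3.14, 3.14, 3.14].

INTERFACE

Orientations are given as a unit quaternion [x, y, z, w].
In Python, from bench import manip, effector, viewer gives the robot as it stands. Calls block until the motion is done:
- manip.move_pose(position, orientation): joint-space move of the TCP to a pose.
- manip.servo_line(position, ori=None, vel=0.15): straight line of the TCP; ori=None keeps the orientation; vel is the mean speed in m/s.
- manip.movej(angles): joint-space move.
- effector.open_jaws() and effector.close(f_grip=None): open the fingers fully, or close them until they stop; f_grip is the grip in N (None keeps the last).
- manip.sleep(seconds).
- manip.solve_ik(position, orientation): joint angles nearest the present ones, or None.
- viewer.get_image(name): name is "side" or "top" or "wrist"; returns the picture (384x512x3 uint8, red, green, blue); there is no depth.
- viewer.get_calibration(name): a dict with "vfov" (degrees; the focal length in pixels is half the picture's height over the tangent of half this angle, whatever the lens; pixels are square), "cx", "cy" (the principal point, pixels), "eye" and "attitude" of the camera in the world. Camera axes: x right, y down, z forward; pixel columns grow to the right and rows downward; lengths in m; the calibration is good to about 2 mm. A picture is of the moment at which its call begins: read the wrist's pose just before it. get_calibration takes no time and is no camera call; for the wrist camera it gives the pose at the moment of the call.
A pose or a line that the arm cannot do raises manip.PlanningError and nothing moves.
- manip.hand_in(): hands the job in, once; it reports no verdict.
Readings, each from a call of its own:
- manip.current_clock(): time.
- manip.current_q(): joint angles.
- manip.current_joint_velocities(): joint speeds.
- manip.current_tau(): joint torques, N m.
- manip.current_tool_pos(): TCP position.
- manip.current_tcp_rot(): TCP orientation.
- manip.current_force(): force on the tool from outside, world axes, zero at the start.
- manip.current_wrist_torque(): the same for the moment, N m.
- manip.current_finger_gap(): finger opening in m.
Only numpy, scipy, OpenCV 4.12 (cv2) and the standard library are available. Lean on these libraries where they do the work, as an engineer would, in place of code of your own. Each camera call takes 0.05 s, during which the arm holds its last target.

## Working session

There is one attempt and no reset: what is moved stays moved. The work goes in short steps, each a Python script; the robot and the scene stay as the last script left them, time stands still between calls to the robot, and variables do not carry over. Pictures are saved under pics/ and viewed, and the job is handed in when it is done.

```bash
ls; mkdir -p pics
python3 - <<'E'
from bench import manip, effector, viewer
import cv2,numpy as np
for n in ["side","top","wrist"]:
    im=viewer.get_image(n); cv2.imwrite(f"pics/{n}0.png",im[:,:,::-1])
    print(n,viewer.get_calibration(n))
print(manip.current_clock(),manip.current_tcp_rot(),manip.current_tool_pos(),manip.grip_depth)
E
```

```text
pics
side {'vfov': 48.096583057184034, 'cx': 258.63858026964925, 'cy': 190.50936602523637, 'eye': array([0.09382782, 0.61172627, 0.55218365]), 'attitude': array([-0.22368913,  0.83281476, -0.49083507,  0.12435308])}
top {'vfov': 46.18732562183936, 'cx': 255.90847837299734, 'cy': 187.3574110496549, 'eye': array([ 0.34887391, -0.17173565,  1.15950805]), 'attitude': array([ 0.71469554, -0.6964073 ,  0.03269796, -0.0561961 ])}
wrist {'vfov': 63.87130376442133, 'cx': 254.8687906108812, 'cy': 186.29426068919665, 'eye': array([0.1704771 , 0.63133613, 0.3846349 ]), 'attitude': array([0.81686762, 0.56356335, 0.069647  , 0.10135551])}
0.15 [ 8.23331972e-01  5.67559623e-01 -6.29166959e-04  3.78409218e-04] [0.23110448 0.60696793 0.22591627] 0.0188
```

View pics/side0.png

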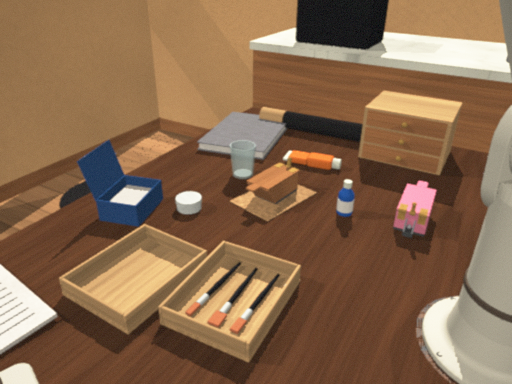

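View pics/top0.png

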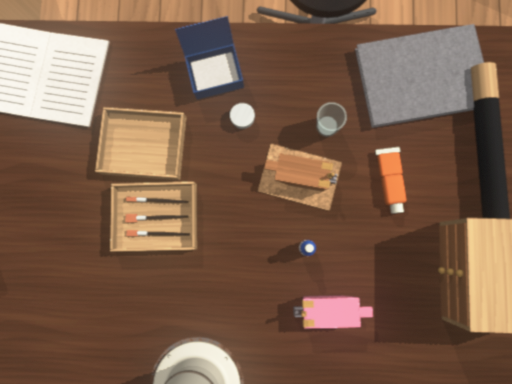

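View pics/wrist0.png

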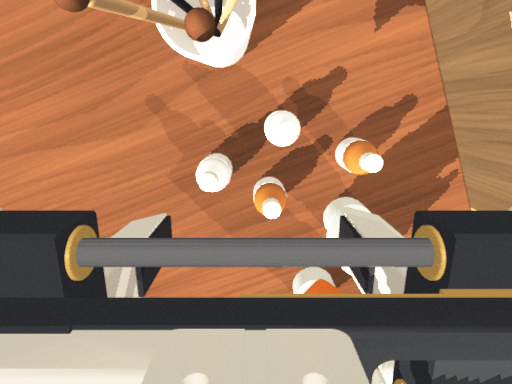

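Top view: the candidates are the brown box on its cork mat (302,172) and the pink look-alike (335,312), which is excluded. The empty tray is at (142,143) and the brush tray at (153,217). Next I'll take a close crop and measure.

```bash
cat > h.py <<'E'
import numpy as np, cv2
from scipy.spatial.transform import Rotation as R
from bench import manip, effector, viewer
def ray(c,uv,h=384):
    f=h/2/np.tan(np.radians(c['vfov'])/2)
    d=np.array([(uv[0]-c['cx'])/f,(uv[1]-c['cy'])/f,1.])
    return np.array(c['eye']),R.from_quat(c['attitude']).apply(d)
def onz(c,uv,z):
    e,d=ray(c,uv); return e+d*(z-e[2])/d[2]
def proj(c,p):
    f=192/np.tan(np.radians(c['vfov'])/2)
    q=R.from_quat(c['attitude']).inv().apply(np.asarray(p)-c['eye'])
    return np.array([c['cx']+f*q[...,0]/q[...,2],c['cy']+f*q[...,1]/q[...,2]]).T
def snap(n,name,crop=None,s=1):
    im=viewer.get_image(n)
    o=im if crop is None else im[crop[1]:crop[3],crop[0]:crop[2]]
    o=cv2.resize(o,None,fx=s,fy=s,interpolation=cv2.INTER_CUBIC)
    cv2.imwrite(f"pics/{name}.png",o[:,:,::-1]); return im
E
python3 - <<'E'
from h import *
ct=viewer.get_calibration('top')
a=cv2.imread('pics/top0.png')[130:220,245:355]
b=cv2.imread('pics/side0.png')[140:230,220:330]
cv2.imwrite('pics/crop1.png',cv2.resize(np.vstack([a,b]),None,fx=3.3,fy=3.3,interpolation=cv2.INTER_CUBIC)) 
for nm,uv in dict(base=(197,375),et=(142,143),bt=(153,217)).items(): print(nm,onz(ct,uv,0.02))
for nm,L in dict(et=[(103,108),(186,112),(181,179),(96,175)],bt=[(110,184),(196,181),(196,250),(112,254)]).items():
    P=np.array([onz(ct,p,0.04) for p in L]); print(nm,P.round(3).tolist(),P.mean(0))
E
```

```text
base [ 0.02896585 -0.00121408  0.02      ]
et [0.60190662 0.16838067 0.02      ]
bt [0.41011108 0.12853472 0.02      ]
et [[0.688, 0.27, 0.04], [0.681, 0.053, 0.04], [0.507, 0.057, 0.04], [0.512, 0.275, 0.04]] [0.59697001 0.16399205 0.04      ]
bt [[0.49, 0.238, 0.04], [0.503, 0.019, 0.04], [0.33, 0.011, 0.04], [0.315, 0.221, 0.04]] [0.40927919 0.1222968  0.04      ]
```

View pics/crop1.png

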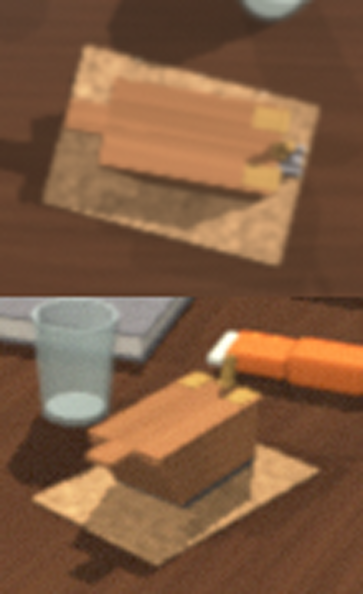

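The crop confirms the brown wooden box: tab at the left end, brass plates and heel at the right end (about (333,178) in the top image). I'll compute a rough pose, then check the IK for the intended poses.

Run:
```python
from h import *
ct=viewer.get_calibration('top'); cs=viewer.get_calibration('side')
for nm,L,z in [('lid',[(278.9,154.8),(275.6,180),(330.8,187.6),(333,168)],.06),('mat',[(245+85/3.3,130+45/3.3),(245+320/3.3,130+105/3.3),(245+280/3.3,130+265/3.3),(245+43/3.3,130+203/3.3)],.003),('bottle',[(308,247)],.088),('tumbler',[(331,118)],.09)]:
    P=np.array([onz(ct,p,z) for p in L]); print(nm,P.round(3).tolist(),P.mean(0).round(3))
P=np.array([onz(cs,p,.003) for p in [(232,200),(272,216.5),(316,191)]]);print('mat side',P.round(3).tolist())
# IK tests
q0=manip.current_q()
yaw=np.radians(-104)
xb=np.array([np.cos(yaw),np.sin(yaw),0]); yb=np.array([-np.sin(yaw),np.cos(yaw),0]); zb=np.array([0,0,1.])
def ori(z,yhint):
    z=z/np.linalg.norm(z); y=yhint-z*(yhint@z); y/=np.linalg.norm(y); x=np.cross(y,z)
    return R.from_matrix(np.c_[x,y,z]).as_quat()
c=np.array([.52,-.215,.003])
for tilt in (10,20,30,40,50):
    t=np.radians(tilt); z=yb*np.cos(t)-zb*np.sin(t)
    o=ori(z,-zb)
    for th in (0,.8,1.57,2.2,2.6):
        p=c+xb*(.065-.15*np.cos(th))+zb*(.055+.15*np.sin(th))
        q=manip.solve_ik(p,o); print(tilt,th,None if q is None else np.round(q,2))
for ps in (-104,-60,-30,0,30,60,90):
    a=np.radians(ps); x=np.array([np.cos(a),np.sin(a),0])
    for tip in (80,):
        t=np.radians(90-tip); z=x*np.cos(t)-zb*np.sin(t)
        q=manip.solve_ik(np.array([.60,.164,.12])+x*.045,ori(z,-zb)); print('pour',ps,None if q is None else np.round(q,2))
for yy in (1,):
    q=manip.solve_ik(c+zb*.014+xb*.02,ori(-zb,-xb)); print('grasp',None if q is None else np.round(q,2))
print(manip.current_clock())
```

```text
lid [[0.57, -0.188, 0.06], [0.507, -0.181, 0.06], [0.491, -0.317, 0.06], [0.54, -0.322, 0.06]] [ 0.527 -0.252  0.06 ]
mat [[0.611, -0.167, 0.003], [0.567, -0.353, 0.003], [0.44, -0.322, 0.003], [0.484, -0.137, 0.003]] [ 0.525 -0.245  0.003]
bottle [[0.346, -0.261, 0.088]] [ 0.346 -0.261  0.088]
tumbler [[0.658, -0.312, 0.09]] [ 0.658 -0.312  0.09 ]
mat side [[0.608, -0.17, 0.003], [0.485, -0.154, 0.003], [0.444, -0.322, 0.003]]
10 0 None
10 0.8 None
10 1.57 None
10 2.2 None
10 2.6 [ 2.35  1.91 -1.33  2.34  2.81  0.36 -2.41]
20 0 None
20 0.8 None
20 1.57 None
20 2.2 None
20 2.6 [ 2.05  1.19 -1.1   2.36  3.6   0.49  2.52]
30 0 None
30 0.8 None
30 1.57 None
30 2.2 None
30 2.6 [ 1.96  0.94 -1.09  2.35  3.42  0.38  2.41]
40 0 None
40 0.8 None
40 1.57 None
40 2.2 [ 1.81  0.53 -1.08  2.34  3.52  0.2   1.9 ]
40 2.6 [ 1.87  0.75 -1.08  2.29  3.13  0.2   2.48]
50 0 None
50 0.8 None
50 1.57 [ 1.85  0.49 -1.45  2.31  1.39  0.27 -2.51]
50 2.2 [ 1.89  0.62 -1.31  2.24  1.31  0.24 -2.21]
50 2.6 [ 1.91  0.84 -1.3   2.2   1.57  0.35 -2.29]
pour -104 [-0.75  1.26  0.23  1.09  0.62  1.94  2.2 ]
pour -60 [-0.44  1.1  -0.52  1.69  1.53  1.89  1.92]
pour -30 [-0.47  0.98 -0.41  2.09  1.92  1.68  1.79]
pour 0 [-1.05  1.04  0.45  2.39  2.48  1.31  1.12]
pour 30 [-1.2   1.78  1.1   2.4   2.86  1.78  0.19]
pour 60 [ 1.08  1.43 -1.08  2.08 -1.28  0.33  1.41]
pour 90 [ 0.68  1.16 -0.66  1.7  -0.85  1.08  0.91]
grasp [-0.48  1.22  1.35  1.93 -1.31  1.25 -2.02]
0.15
```

Next I'll plan the look pose over the box and check IK there, with the tool pointing down and the camera on the hinge side.

```bash
cat >> h.py <<'E'
zb=np.array([0,0,1.])
def axes(yaw): 
    return np.array([np.cos(yaw),np.sin(yaw),0]),np.array([-np.sin(yaw),np.cos(yaw),0])
def ori(xdir,phi): # pointing xdir pitched down phi deg, camera side up/forward
    t=np.radians(phi); z=xdir*np.cos(t)-zb*np.sin(t); y=-(xdir*np.sin(t)+zb*np.cos(t)); x=np.cross(y,z)
    return R.from_matrix(np.c_[x,y,z]).as_quat()
def hook(c,yaw,th,phi):
    xb,_=axes(yaw); f=np.radians(phi); H=np.array([.065,.055])
    d=np.array([-np.cos(th),np.sin(th)]); n=np.array([-np.sin(th),-np.cos(th)])
    t=np.array([np.cos(f),-np.sin(f)]); s=np.array([np.sin(f),np.cos(f)])
    if th<=f: P=H+.161*d+.003*n+.015*t-.0095*s
    else:
        p=-n; P=H+.146*d+.003*n-.0095*np.sign(p@s)*s if abs(p@s)>.25 else H+.146*d+.003*n-.0095*s*(p@s)/.25
    return c+xb*P[0]+zb*P[1]
E
python3 - <<'E'
from h import *
yaw=np.radians(-104); xb,yb=axes(yaw); c=np.array([.525,-.245,.003])
pr=lambda n,q: print(n,None if q is None else np.round(q,2))
p=c+zb*.26
pr('look',manip.solve_ik(p,ori(xb,90)))
pr('look80',manip.solve_ik(p,ori(xb,80)))
for th in (0,.8,1.57,2.2,2.6): pr(th,manip.solve_ik(hook(c,yaw,th,45),ori(xb,45)))
pr('hi',manip.solve_ik(np.array([.5,-.1,.35]),ori(xb,60)))
E
```

```text
look [-0.51  0.68  1.36  1.73 -0.69  1.31 -2.39]
look80 [-0.64  0.67  1.36  1.76 -0.53  1.19 -2.55]
0 [ 0.07  0.85 -0.36  1.76  1.    1.29  2.  ]
0.8 [ 0.17  0.64 -0.39  1.8   0.96  1.35  2.18]
1.57 [ 0.29  0.53 -0.32  1.85  0.98  1.27  2.34]
2.2 [ 0.36  0.54 -0.22  1.88  1.05  1.12  2.39]
2.6 [ 0.4   0.59 -0.15  1.89  1.1   1.03  2.39]
hi [ 0.16  0.25 -0.42  1.72  0.56  1.49  2.51]
```

Run:
```python
from h import *
yaw=np.radians(-104); xb,yb=axes(yaw); c=np.array([.525,-.245,.003])
effector.close(f_grip=10)
manip.move_pose(np.array([.45,.05,.36]),ori(xb,60))
manip.move_pose(c-xb*.12+zb*.2,ori(xb,60))
cal=viewer.get_calibration('wrist'); im=snap('wrist','w1'); 
import json; json.dump({k:np.array(v).tolist() for k,v in cal.items()},open('calw1.json','w'))
print(manip.current_clock(),manip.current_q().round(2),manip.current_tool_pos(),manip.current_force())
```

```text
4.8167 [ 0.19  0.49 -0.42  1.75  0.69  1.28  2.38] [ 0.55493606 -0.1262443   0.20416645] [-0.28570396  0.67721794  0.08833209]
```

View pics/w1.png

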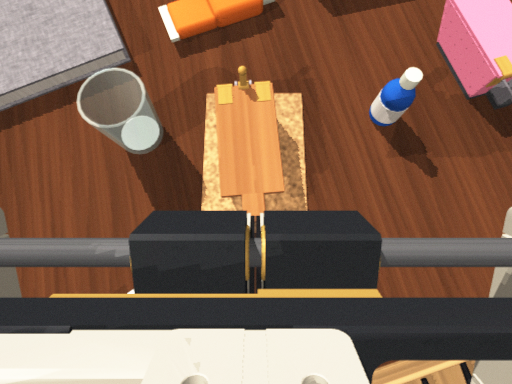

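The wrist view shows the box clearly: lip-end lid corners about (221,195) and (283,190), tab at (253,200), heel at (242,72). I'll enlarge it for exact pixels.

Run:
```python
import cv2
im=cv2.imread('pics/w1.png')[60:215,195:315]
cv2.imwrite('pics/w1c.png',cv2.resize(im,None,fx=3.8,fy=3.8,interpolation=cv2.INTER_CUBIC))
```

```text
(no output)
```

View pics/w1c.png

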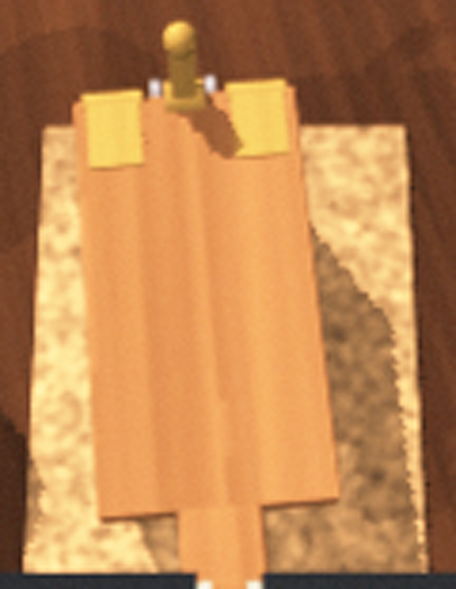

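Run:
```python
from h import *
import json
c=json.load(open('calw1.json')); 
g=lambda u,v:(195+(u+.5)/3.8-.5,60+(v+.5)/3.8-.5)
for nm,L,z in [('lid LL LR HR HL',[g(100,520),g(338,497),g(294,86),g(76,102)],.060),('mat HL HR',[g(44,126),g(406,126)],.003),('tab sides',[g(177,514),g(263,508)],.060)]:
    P=np.array([onz(c,p,z) for p in L]); print(nm,P.round(4).tolist())
    if len(P)==4:
        print([np.linalg.norm(P[i]-P[i-1]).round(4) for i in range(4)])
        lm=(P[0]+P[1])/2; hm=(P[2]+P[3])/2; d=hm-lm; print('yaw',np.degrees(np.arctan2(d[1],d[0])),'lip',lm,'hinge',hm)
        for i,j in((0,1),(3,2)): e=P[i]-P[j]; print('yaw from width',np.degrees(np.arctan2(e[1],e[0]))-90)
```

```text
lid LL LR HR HL [[0.5765, -0.1875, 0.06], [0.5109, -0.1782, 0.06], [0.4896, -0.3077, 0.06], [0.5559, -0.3182, 0.06]]
[np.float64(0.1323), np.float64(0.0662), np.float64(0.1312), np.float64(0.0671)]
yaw -99.1512813137143 lip [ 0.54371065 -0.18283699  0.06      ] hinge [ 0.52275582 -0.31291676  0.06      ]
yaw from width -98.13520229452266
yaw from width -99.01622171452695
mat HL HR [[0.5683, -0.35, 0.003], [0.4418, -0.3189, 0.003]]
tab sides [[0.5555, -0.1841, 0.06], [0.5319, -0.1801, 0.06]]
```

Measured lid is 131 x 67 mm against 130 x 68 given, so the pose holds: centre (0.533,-0.248), yaw -99°. Now I'll hook the tab.

```bash
cat >> h.py <<'E'
C=np.array([.5332,-.2479,.003]); YAW=np.radians(-99.0); XB,YB=axes(YAW)
E
python3 - <<'E'
from h import *
o=ori(XB,45); p0=hook(C,YAW,0,45)-zb*.008
manip.move_pose(p0-XB*.07+zb*.03,o)
manip.servo_line(p0-XB*.07,vel=.1)
manip.servo_line(p0,vel=.1)
f0=manip.current_force(); print(p0,manip.current_tool_pos(),f0,manip.current_clock())
snap('side','s1',(200,120,360,260),3)
for th in np.linspace(0,.5,3):
    manip.servo_line(hook(C,YAW,th,45),vel=.12); print(round(th,2),(manip.current_force()-f0).round(2))
snap('side','s2',(200,120,360,260),3)
print(manip.current_clock())
a=cv2.imread('pics/s1.png');b=cv2.imread('pics/s2.png');cv2.imwrite('pics/s12.png',cv2.resize(np.hstack([a,b]),(800,350)))
E
```

```text
[ 0.54760932 -0.15692313  0.02967588] [ 0.54786194 -0.15620026  0.02955027] [-0.89405446  0.44863064  0.46810351] 6.775
0.0 [ 1.46 -1.   -0.71]
0.25 [ 0.43 -0.3  -0.27]
0.5 [ 1.46 -0.62 -1.32]
8.0917
```

View pics/s12.png

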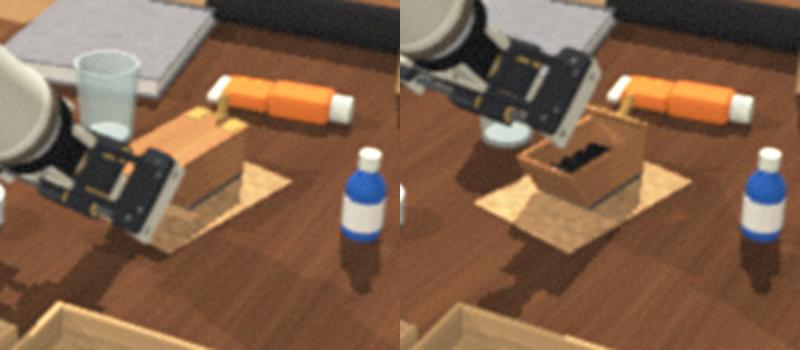

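The right half shows the lid lifting with the sticks visible inside, and the box hasn't moved. I'll continue to the catch and then ride over it gently.

Run:
```python
from h import *
f0=manip.current_force()
for th in (.8,1.1,1.4,1.7,2.0):
    manip.servo_line(hook(C,YAW,th,45),vel=.12); print(round(th,2),(manip.current_force()).round(2))
manip.sleep(.3); snap('side','s3',(200,100,360,260),2.2)
for th in (2.15,2.25,2.35,2.42,2.48,2.54,2.6):
    manip.servo_line(hook(C,YAW,th,45),vel=.04); print(round(th,2),(manip.current_force()).round(2))
snap('side','s4',(200,100,360,260),2.2)
cal=viewer.get_calibration('wrist');snap('wrist','w4')
print(manip.current_clock())
a=cv2.imread('pics/s3.png');b=cv2.imread('pics/s4.png');w=cv2.imread('pics/w4.png');w=cv2.resize(w,(352*512//384//1,352))[:,:]
cv2.imwrite('pics/s34.png',np.vstack([np.hstack([a,b]),cv2.resize(w,(704,528))[:240]]))
```

```text
0.8 [ 0.52  0.61 -0.32]
1.1 [-0.59  0.93  0.32]
1.4 [-0.22  0.62 -0.21]
1.7 [ 0.25 -0.69  0.01]
2.0 [ 0.58  0.03 -0.78]
2.15 [ 1.25 -0.81 -0.74]
2.25 [ 0.67 -0.28  0.14]
2.35 [ 0.19 -0.61  0.36]
2.42 [ 0.65 -0.27  0.33]
2.48 [0.15 0.35 0.66]
2.54 [-0.65 -0.18 -0.35]
2.6 [-0.02  0.47 -0.91]
14.4667
```

View pics/s34.png

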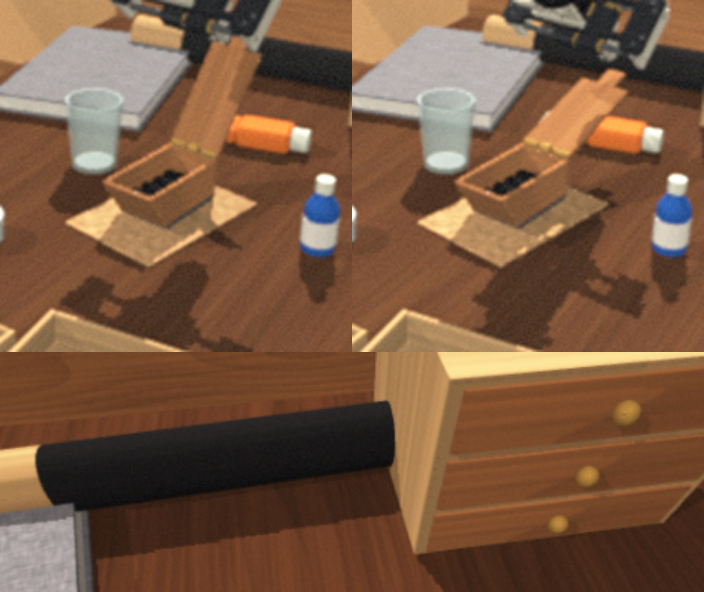

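Run:
```python
from h import *
cs=viewer.get_calibration('side')
for th in (2.2,2.4,2.55,2.67,2.75,2.82):
    for r,y in((.161,0),(.131,.034),(.131,-.034)):
        print(th,r,y,proj(cs,C+XB*(.065-r*np.cos(th))+zb*(.055+r*np.sin(th))+YB*y).round(1),end=' ')
    print()
# retract up & back
p=manip.current_tool_pos()
manip.servo_line(p-XB*.05+zb*.08,vel=.2)
snap('side','s5',(230,110,340,220),6); print(manip.current_clock())
```

```text
2.2 0.161 0 [311.5 110. ] 2.2 0.131 0.034 [296.4 117.7] 2.2 0.131 -0.034 [318.2 123.5] 
2.4 0.161 0 [315.7 115.5] 2.4 0.131 0.034 [300.1 122. ] 2.4 0.131 -0.034 [321.6 127.8] 
2.55 0.161 0 [318.1 120.8] 2.55 0.131 0.034 [302.2 126.1] 2.55 0.131 -0.034 [323.5 132. ] 
2.67 0.161 0 [319.5 125.6] 2.67 0.131 0.034 [303.5 130. ] 2.67 0.131 -0.034 [324.6 135.9] 
2.75 0.161 0 [320.1 129. ] 2.75 0.131 0.034 [304.2 132.7] 2.75 0.131 -0.034 [325.2 138.7] 
2.82 0.161 0 [320.6 132.2] 2.82 0.131 0.034 [304.6 135.3] 2.82 0.131 -0.034 [325.5 141.3] 
15.1417
```

View pics/s5.png

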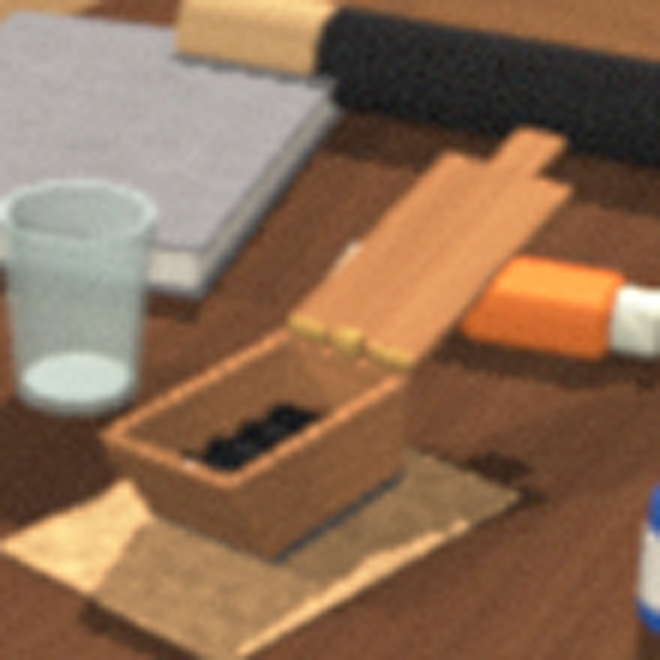

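Run:
```python
from h import *
cs=viewer.get_calibration('side')
for y,uv in((.034,(105,437)),(-.034,(232,485))):
    p=(230+(uv[0]+.5)/6-.5,110+(uv[1]+.5)/6-.5); P=C+XB*-.064+zb*.052+YB*y
    print(proj(cs,P),p,P,onz(cs,p,.055))
pr=lambda n,q: print(n,None if q is None else np.round(q,2))
g=C+XB*.018+zb*(.030-.0188)
pr('pre',manip.solve_ik(g+zb*.09,ori(XB,90))); pr('g',manip.solve_ik(g,ori(XB,90)))
for ps in (-99,-85,-70,-50,-30):
    x,_=axes(np.radians(ps))
    for tip in (60,80,86):
        t=np.radians(90-tip); z=x*np.cos(t)-zb*np.sin(t)
        pr((ps,tip),manip.solve_ik(np.array([.597,.15,.13])+x*.045,ori(x,90-tip)))
```

```text
[246.73230945 181.55197724] (247.08333333333334, 182.41666666666669) [ 0.57679321 -0.19000672  0.055     ] [ 0.57372539 -0.18657711  0.055     ]
[268.65111482 190.18185843] (268.25, 190.41666666666669) [ 0.5096304  -0.17936917  0.055     ] [ 0.50990125 -0.17787179  0.055     ]
pre [-0.43  1.03  1.35  1.83 -1.08  1.25 -2.03]
g [ 1.26  1.18 -1.31  1.81  1.23  1.24  2.55]
(-99, 60) [-0.38  1.01 -0.39  1.34  0.9   1.83  1.99]
(-99, 80) [-0.66  1.19  0.01  1.2   0.81  1.94  2.11]
(-99, 86) [-0.66  1.25  0.01  1.16  0.86  2.01  2.11]
(-85, 60) [-0.41  0.94 -0.4   1.5   1.03  1.7   2.04]
(-85, 80) [-0.52  1.14 -0.32  1.39  1.15  1.95  1.99]
(-85, 86) [-0.59  1.19 -0.21  1.35  1.12  1.97  2.01]
(-70, 60) [-0.42  0.86 -0.41  1.68  1.19  1.56  2.07]
(-70, 80) [-0.52  1.07 -0.36  1.6   1.32  1.84  1.95]
(-70, 86) [-0.54  1.14 -0.35  1.57  1.36  1.93  1.93]
(-50, 60) [-0.42  0.76 -0.42  1.93  1.43  1.38  2.07]
(-50, 80) [-0.51  1.   -0.4   1.87  1.59  1.73  1.87]
(-50, 86) [-0.55  1.06 -0.35  1.84  1.6   1.8   1.83]
(-30, 60) [-0.31  0.7  -0.49  2.14  1.78  1.24  2.04]
(-30, 80) [-0.51  0.93 -0.34  2.13  1.9   1.62  1.76]
(-30, 86) [-0.57  1.01 -0.28  2.1   1.91  1.71  1.7 ]
```

Run:
```python
from h import *
f=lambda q: None if q is None else np.round(q,2)
print(manip.current_q().round(2))
for phi in (65,70,75,80,85,88,90):
  for dx in (.018,):
    g=C+XB*dx+zb*.035; o=ori(XB,phi); t=R.from_quat(o).apply([0,0,1])
    for h in (0,.05,.1,.2): print(phi,h,f(manip.solve_ik(g+t*.0188+zb*h,o)))
```

```text
[ 0.38  0.47 -0.23  1.86  1.04  1.12  2.53]
65 0 [ 0.41  0.68 -0.3   1.9   0.92  0.82  2.42]
65 0.05 [ 0.43  0.6  -0.33  1.89  0.85  0.88  2.51]
65 0.1 [ 0.5   0.54 -0.43  1.87  0.82  0.98  2.57]
65 0.2 [ 0.97  0.6  -1.08  1.79  0.99  1.35  2.53]
70 0 [ 0.49  0.67 -0.34  1.89  0.85  0.79  2.53]
70 0.05 [ 0.71  0.66 -0.65  1.87  0.94  0.97  2.5 ]
70 0.1 [ 0.87  0.65 -0.87  1.85  0.97  1.11  2.52]
70 0.2 [ 1.11  0.73 -1.3   1.77  1.05  1.44  2.52]
75 0 [ 0.76  0.74 -0.65  1.87  0.95  0.88  2.52]
75 0.05 [ 0.91  0.74 -0.87  1.86  0.99  1.03  2.52]
75 0.1 [ 1.05  0.76 -1.08  1.83  1.03  1.19  2.52]
75 0.2 [-0.63  0.77  1.36  1.81 -0.59  1.07 -2.42]
80 0 [ 0.96  0.83 -0.87  1.85  1.02  0.96  2.54]
80 0.05 [ 1.09  0.86 -1.09  1.84  1.06  1.13  2.53]
80 0.1 [ 1.19  0.93 -1.3   1.81  1.12  1.31  2.52]
80 0.2 [-0.57  0.77  1.36  1.79 -0.66  1.14 -2.35]
85 0 [ 1.13  0.97 -1.09  1.83  1.1   1.08  2.55]
85 0.05 [ 1.22  1.04 -1.31  1.82  1.17  1.27  2.53]
85 0.1 [-0.49  0.99  1.35  1.85 -0.99  1.16 -2.11]
85 0.2 [-0.51  0.77  1.36  1.77 -0.74  1.21 -2.27]
88 0 [ 1.25  1.16 -1.31  1.82  1.25  1.26  2.52]
88 0.05 [-0.44  1.11  1.35  1.86 -1.16  1.22 -2.01]
88 0.1 [-0.45  0.99  1.35  1.83 -1.02  1.22 -2.08]
88 0.2 [-0.48  0.78  1.36  1.76 -0.78  1.26 -2.23]
90 0 [ 1.26  1.17 -1.31  1.81  1.22  1.24  2.55]
90 0.05 [-0.42  1.11  1.35  1.85 -1.17  1.25 -1.98]
90 0.1 [-0.43  1.    1.35  1.83 -1.04  1.25 -2.05]
90 0.2 [-0.45  0.79  1.36  1.75 -0.81  1.3  -2.2 ]
```

The lid sits at about 2.82 rad (tab end observed at (320,133), predicted (320.6,132.2)), so it has clicked. The box is within about 2 to 3 mm of where it was. Now I'll grasp it with the tool pitched 80°.

Run:
```python
from h import *
effector.open_jaws()
o=ori(XB,80); t=R.from_quat(o).apply([0,0,1]); g=C+XB*.018+zb*.032+t*.0188
manip.move_pose(g+zb*.085,o)
snap('side','s6',(200,80,360,240),2.5)
f0=manip.current_force()
manip.servo_line(g+zb*.04,vel=.1);print((manip.current_force()-f0).round(2))
manip.servo_line(g,vel=.08);print((manip.current_force()-f0).round(2),manip.current_q().round(2))
snap('side','s7',(200,80,360,240),2.5)
print(manip.current_clock())
a=cv2.imread('pics/s6.png');b=cv2.imread('pics/s7.png');cv2.imwrite('pics/s67.png',np.hstack([a,b]))
```

```text
[ 0.33 -0.55 -0.15]
[ 0.14  0.21 -1.22] [ 1.14  1.07 -1.2   1.85  1.28  1.23  2.41]
18.9583
```

View pics/s67.png

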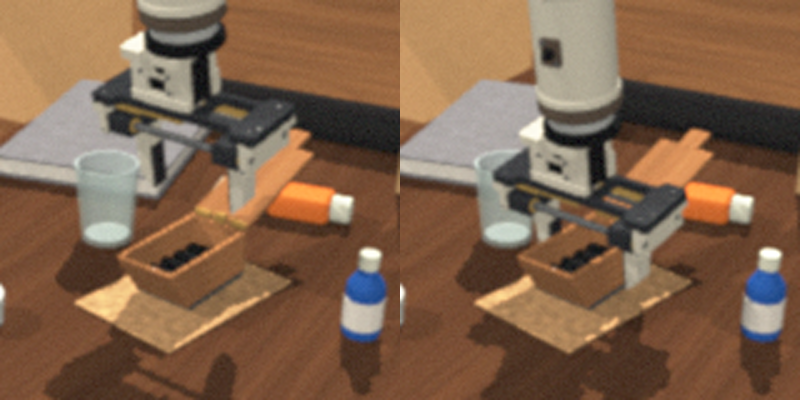

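The fingers straddle the side walls as intended. I'll close, lift slightly and check.

Run:
```python
from h import *
f0=manip.current_force()
effector.close(f_grip=50); print('gap',manip.current_finger_gap(),(manip.current_force()-f0).round(2),manip.current_tool_pos())
p=manip.current_tool_pos()
manip.servo_line(p+zb*.05,vel=.06); print((manip.current_force()-f0).round(2),manip.current_wrist_torque().round(2),manip.current_finger_gap())
snap('side','s8',(200,80,360,240),3)
def tcp(lip,ps,tip,phi0=80):
    x,_=axes(np.radians(ps)); a=np.radians(tip); r=np.array([18+64,32-52])/1000.  # grasp rel lip (x,z)
    G=lip+x*(r[0]*np.cos(a)-r[1]*np.sin(a))+zb*(r[0]*np.sin(a)+r[1]*np.cos(a))
    o=ori(x,phi0-tip); return G+R.from_quat(o).apply([0,0,.0188]),o
for ps in (-75,-60,-45):
  for tip in (25,60,82,88):
    q=manip.solve_ik(*tcp(np.array([.607,.147,.047]),ps,tip)); print(ps,tip,None if q is None else q.round(2))
q=manip.solve_ik(p+zb*.12,ori(XB,55));print(q)
print(manip.current_clock())
```

```text
gap 0.06795507377412867 [-1.73 -0.08  2.21] [ 0.52987194 -0.26898963  0.01674578]
[-1.13 -0.23 -6.87] [ 0.58 -0.    0.  ] 0.06732942749336605
-75 25 [ 0.2   1.02 -0.98  1.71  1.37  1.51  2.11]
-75 60 [-0.21  1.14 -0.71  1.58  1.46  1.94  1.95]
-75 82 [-0.61  1.21 -0.21  1.45  1.29  1.96  1.97]
-75 88 [-0.76  1.26  0.01  1.41  1.18  1.9   2.01]
-60 25 [ 0.23  1.   -1.    1.79  1.49  1.42  2.27]
-60 60 [-0.21  1.07 -0.69  1.76  1.62  1.81  1.98]
-60 82 [-0.49  1.19 -0.4   1.66  1.58  1.99  1.87]
-60 88 [-0.6   1.22 -0.26  1.62  1.52  1.99  1.86]
-45 25 [ 0.28  0.99 -1.03  1.87  1.62  1.31  2.43]
-45 60 [-0.22  1.   -0.63  1.93  1.79  1.67  1.97]
-45 82 [-0.46  1.16 -0.43  1.86  1.8   1.96  1.8 ]
-45 88 [-0.65  1.18 -0.21  1.83  1.68  1.89  1.73]
[ 0.86159697  0.85139783 -1.12110662  1.86484325  1.31276672  1.51381407
  2.21677749]
20.5083
```

View pics/s8.png

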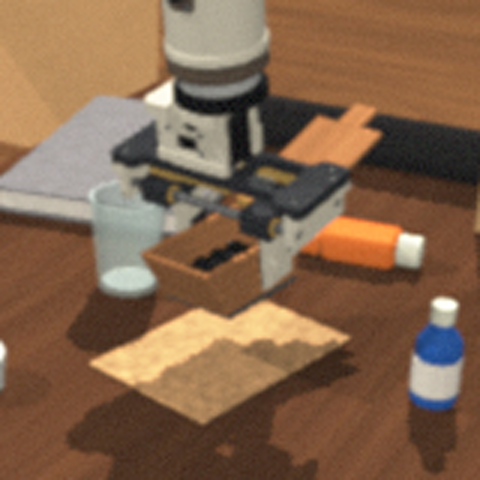

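The box is held level with the lid still back; the force reads about 7 N. I'll carry it to the tray and tip it about the lip.

```bash
cat >> h.py <<'E'
PLACE=np.array([ 0.52987194,-0.26898963,0.01674578])
def tcp(lip,ps,tip,phi0=80):
    x,_=axes(np.radians(ps)); a=np.radians(tip); r=np.array([18+64,32-52])/1000.
    G=lip+x*(r[0]*np.cos(a)-r[1]*np.sin(a))+zb*(r[0]*np.sin(a)+r[1]*np.cos(a))
    o=ori(x,phi0-tip); return G+R.from_quat(o).apply([0,0,.0188]),o
E
python3 - <<'E'
from h import *
p=manip.current_tool_pos(); o=ori(XB,65)
manip.servo_line(p+zb*.08,ori=o,vel=.1)
L=np.array([.607,.147,.047])
P,o=tcp(L+zb*.09,-70,25)
manip.move_pose((p+P)/2+zb*.08,ori(axes(np.radians(-85))[0],60))
manip.move_pose(P,o)
manip.servo_line(tcp(L+zb*.03,-70,25)[0],vel=.12)
print(manip.current_clock(),manip.current_q().round(2),manip.current_finger_gap())
snap('side','s9'); snap('top','t9',(60,60,320,255),2)
E
```

```text
23.5833 [ 0.26  1.04 -1.1   1.73  1.43  1.57  2.19] 0.06798639232278637
```

View pics/s9.png

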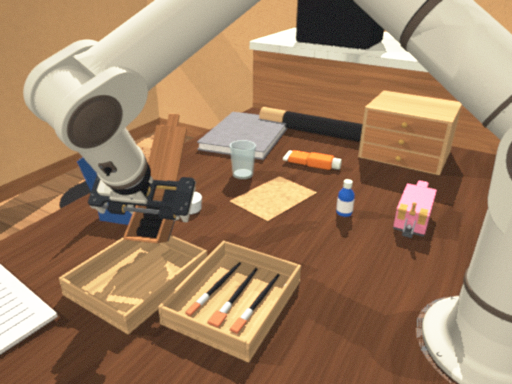

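View pics/t9.png

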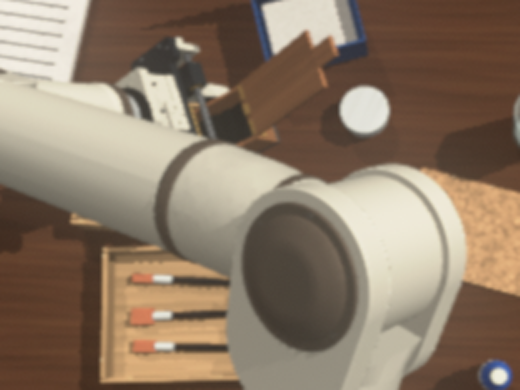

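The box is over the empty tray, lip above it, and the lid clears the card box. Now the pour, in steps.

Run:
```python
from h import *
L=np.array([.607,.147,.047])
for tip,h in ((40,.015),(52,0.005),(62,0),(70,0),(76,0),(82,0)):
    P,o=tcp(L+zb*h,-70,tip); manip.servo_line(P,ori=o,vel=.06 if tip<62 else .05)
    print(tip,manip.current_clock(),manip.current_q().round(2),manip.current_force().round(1))
manip.sleep(.5)
snap('side','s10'); snap('top','t10',(60,60,320,255),2)
```

```text
40 24.0917 [ 0.07  1.06 -0.97  1.71  1.51  1.74  2.07] [-0.3 -0.9 -6.7]
52 24.45 [-0.07  1.12 -0.87  1.67  1.55  1.88  2.  ] [ 0.2  0.  -6.8]
62 24.85 [-0.19  1.15 -0.75  1.62  1.56  1.96  1.96] [ 0.6 -0.3 -7.8]
70 25.2583 [-0.32  1.17 -0.59  1.59  1.51  1.99  1.94] [ 0.4 -0.6 -6.2]
76 25.6083 [-0.43  1.18 -0.46  1.55  1.47  2.    1.93] [ 0.2  0.  -7.1]
82 25.9583 [-0.53  1.21 -0.33  1.52  1.42  2.    1.93] [-0.3  0.5 -6.4]
```

View pics/s10.png

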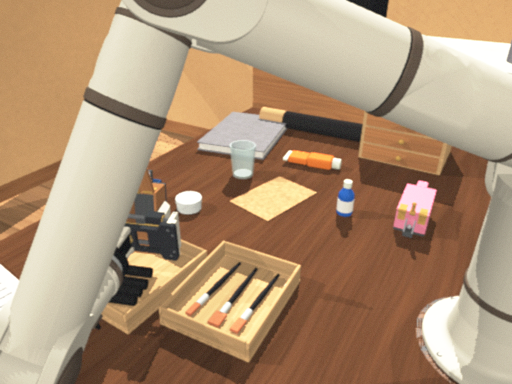

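View pics/t10.png

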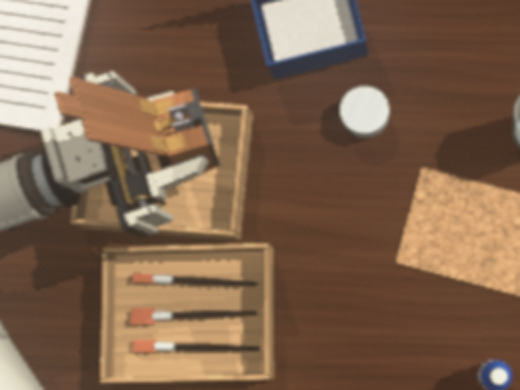

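Black sticks have come out in the tray around (130,285) in the side view. I'll tip a little further to be sure, then crop.

Run:
```python
from h import *
L=np.array([.607,.147,.05])
P,o=tcp(L,-70,89); manip.servo_line(P,ori=o,vel=.04); manip.sleep(.8)
snap('side','s11',(80,170,220,330),3.5); print(manip.current_clock(),manip.current_force())
snap('wrist','w11')
```

```text
27.8833 [ 0.02187586  0.03817152 -7.4279354 ]
```

View pics/s11.png

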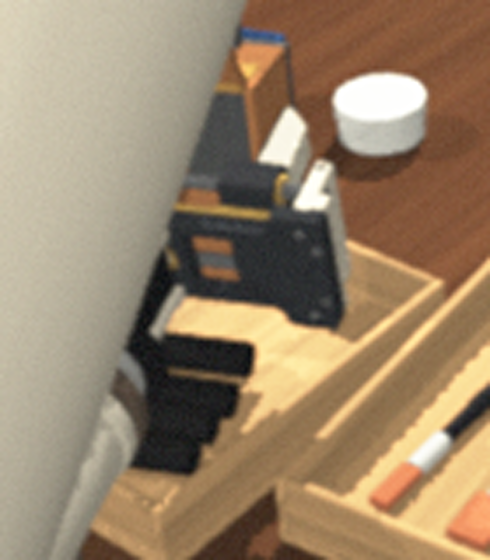

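View pics/w11.png

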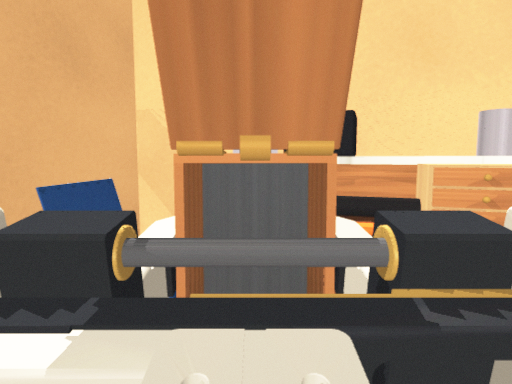

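Four black sticks lie in the tray: one at crop (205,355) and three stacked around (180,385)-(165,450). The wrist view shows the visible box floor bare and the lid still back. I'll raise, level off and return.

Run:
```python
from h import *
L=np.array([.607,.147,.05])
P,o=tcp(L+zb*.05,-70,86); manip.servo_line(P,ori=o,vel=.1)
for tip,h in ((60,.07),(25,.09)):
    P,o=tcp(L+zb*h,-70,tip); manip.servo_line(P,ori=o,vel=.12)
snap('side','s12'); 
p=PLACE+zb*.05
manip.move_pose((p+P)/2+zb*.08,ori(axes(np.radians(-85))[0],60))
manip.move_pose(PLACE+zb*.13,ori(XB,65))
manip.servo_line(PLACE+zb*.05,ori=ori(XB,80),vel=.1)
snap('side','s13',(200,80,360,240),3); print(manip.current_clock(),manip.current_tool_pos()-PLACE,manip.current_force(),manip.current_finger_gap())
```

```text
32.4583 [0.00111116 0.00103236 0.05093913] [ 0.48995114  0.7734785  -6.30323634] 0.06751325970863309
```

View pics/s12.png

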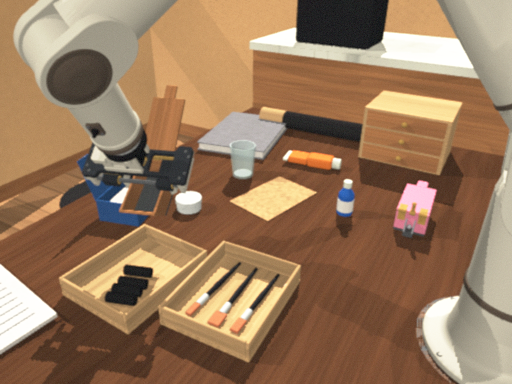

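View pics/s13.png

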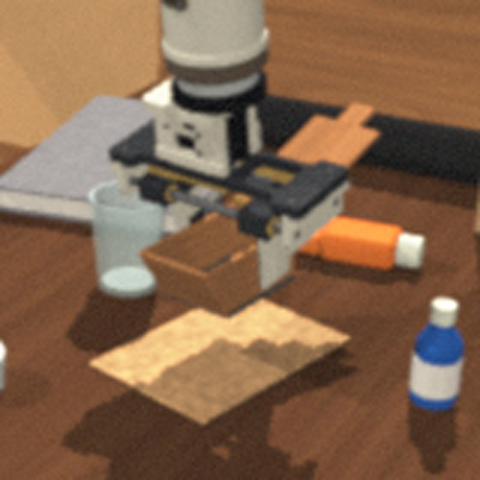

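All four sticks are in the tray (around (130,285)). The box is empty, and its pose matches the earlier lift picture, so it hasn't slipped. Now I'll lower it.

Run:
```python
from h import *
manip.servo_line(PLACE+zb*.006,vel=.08); manip.sleep(.3)
f0=manip.current_force()
for k in range(12):
    z=.005-.001*k
    manip.servo_line(PLACE+zb*z,vel=.02); f=manip.current_force()
    print(round(z,3),(f-f0).round(1))
    if f[2]-f0[2]>3: break
snap('side','s14',(200,80,360,240),3)
effector.open_jaws(); manip.sleep(.3)
p=manip.current_tool_pos(); snap('side','s15',(200,80,360,240),3)
manip.servo_line(p+zb*.09,vel=.1); print(manip.current_clock())
snap('side','s16',(230,110,340,220),4)
a=cv2.imread('pics/s14.png');b=cv2.imread('pics/s15.png');cv2.imwrite('pics/s145.png',cv2.resize(np.hstack([a,b]),(800,400)))
```

```text
0.005 [ 0.2  0.3 -0.8]
0.004 [ 0.9 -0.3 -1.1]
0.003 [1.  0.6 0.1]
0.002 [ 0.3 -0.2 -0.1]
0.001 [ 1.1  0.7 -0.3]
0.0 [ 0.7 -0.1 -0.4]
-0.001 [-2.4  1.3 12.3]
37.275
```

View pics/s145.png

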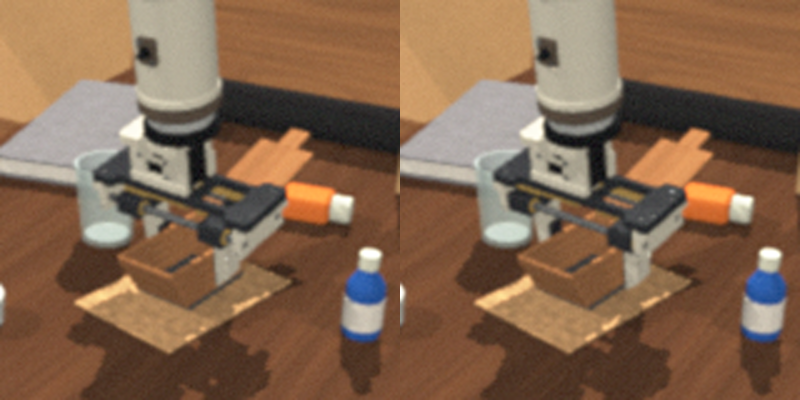

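View pics/s16.png

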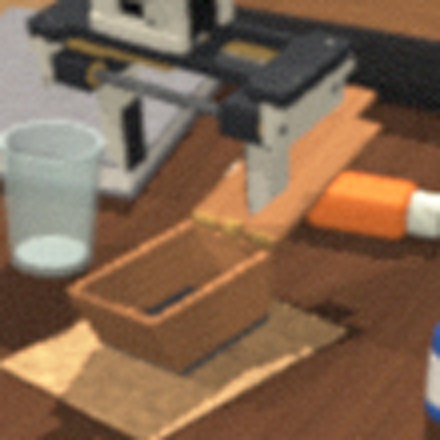

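The box stands on the mat, empty, in its old position with the lid back. I'll retreat for a final check.

Run:
```python
from h import *
p=manip.current_tool_pos()
manip.servo_line(p+zb*.06,vel=.15)
try: manip.move_pose(np.array([.45,.0,.38]),ori(XB,60))
except Exception as e: print(e)
manip.sleep(.5)
snap('side','s17'); snap('side','s18',(230,110,340,220),5);snap('top','t17'); print(manip.current_clock(),manip.current_tool_pos(),manip.current_force())
```

```text
39.8667 [4.50002938e-01 1.50495027e-05 3.80005918e-01] [ 0.25606197 -0.94173886  0.76976943]
```

View pics/s17.png

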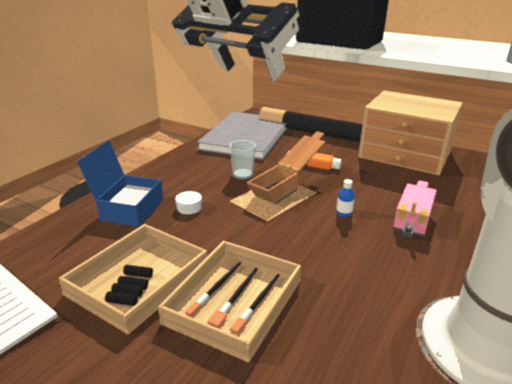

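View pics/s18.png

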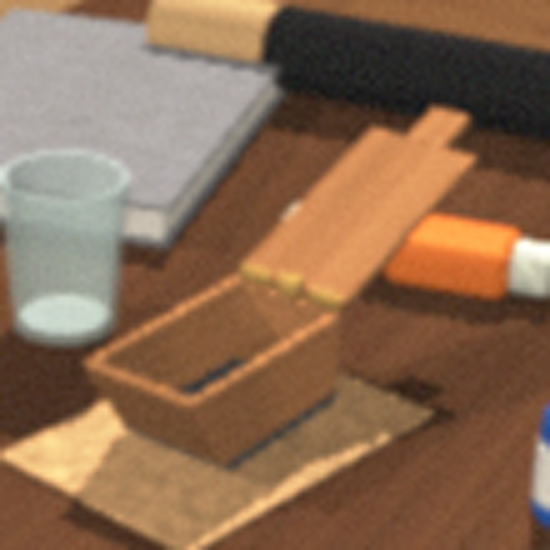

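View pics/t17.png

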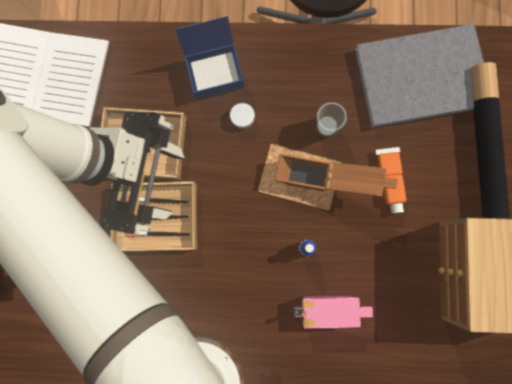

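Run:
```python
from h import *
a=cv2.imread('pics/s17.png')[250:320,90:170]
cv2.imwrite('pics/fin.png',cv2.resize(a,None,fx=6,fy=6,interpolation=cv2.INTER_CUBIC))
```

```text
(no output)
```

View pics/fin.png

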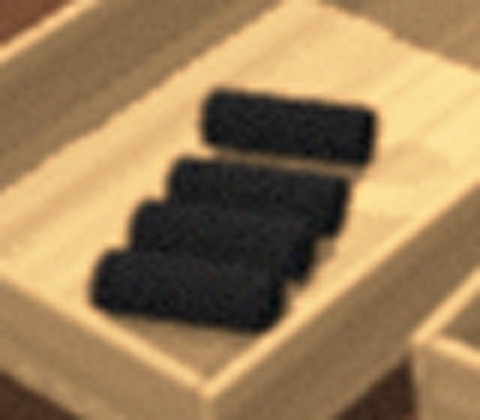

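Four whole sticks lie in the tray. Handing in.

```bash
python3 -c "
from bench import manip
manip.hand_in(); print(manip.current_clock())"
```

```text
the job is handed in; nothing more can be done
the job is handed in; nothing more can be done
```

The job is done and handed in at about 40 s on the robot's clock. I swung the lid back over its catch, lifted the box and tipped it about its lip to 82°, then to 89°. The lip was about 47 to 50 mm above the table, just over the tray rim. I then stood the box back on its cork mat.

Last checks before handing in:
- **Sticks:** the final close crop shows four whole sticks in the empty tray, and the box is empty.
- **Lid:** it measured about 2.82 rad before the lift, and the last pictures still show it back at what looks like the same angle.
- **Box:** it stands upright on the mat, where it was to within a few millimetres by eye. Setting it down gave a brief contact of about 12 N.
- **Everything else:** the brushes, tin, tumbler, bottle, tube and card box look unmoved. I judged this by eye from the side and top pictures, and the arm partly hid the brushes in the last top view.

No check failed. The only disagreement was 2 to 4 mm in the box corners between the side camera and my wrist-camera measurement, which I took as calibration error. I could not count the four sticks as they left the box, because the arm was in the way.

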